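Set the microscope lamp unit to step four and switch it on

TASK

On the microscope lamp unit, push the orange selector lever clockwise with a fingertip, click by click and without pinching it, until it has clicked into step 4: the fourth white dot after the red off dot, and never as far as step 5. Only then press the green lamp button in with a fingertip and let it spring back. Leave the oil bottle, the slide box and the objective lens where they stand, and finish clear of everything.

Things in the scene. Friction and masses are not known exactly. Their poses are not given: they have to be found in the camera images.
- unit: Lamp power unit, a fixed white case on a black plinth, 180 (x) by 290 (y) by 75 mm high; origin at the centre of its underside on the bench, z up. Its flat top carries the selector and the button; it stands turned by up to about 0.35 rad either way.
- dial_axis (a point): Point on the selector's upright axis at the unit's top face (75 mm above the bench), 50 mm to +y of the case's centre; axes as unit. Round it, flush, a black disc of 79 mm radius with 7 dots at 69 mm radius, 30 degrees apart: red off dot (step 0) along the unit's +y, then clockwise from above white dots of growing size, steps 1 to 6; step 3 along +x, step 6 along -y.
- selector (a joint): Selector angle in rad, 0 at the red dot, growing clockwise from above, 0.5236 a step; step 4 is 2.094. The lever points at its step's dot; it starts at one of steps 0 to 3. Stops lie just beyond 0 and 6. A sprung detent pulls it into the nearest step from either side of half-way and keeps it there; passing a click takes 2 to 3 N sideways, 42 mm from the axis.
- lever_tip (a point): Outer end of the lever's top edge, 58 mm from the axis, 28 mm above the unit's top face; x points outward along the lever, z up. Orange upright plate with a white line on top, from a grey hub (16 mm radius, 30 mm high) out to 58 mm; from 14 to 56 mm out it is 13 mm thick and its sides span 6 to 26 mm above the top face.
- lever_rear_flank: The lever's side cheek on the anticlockwise side (a plate 42 long, 4 thick, 20 mm high): the face to push on for turning clockwise. Its origin is on the selector's axis, level with the unit's top face; x points outward along the lever.
- lever_front_flank: The same cheek on the lever's clockwise side. Pressing on both cheeks at once is pinching.
- lamp_button_top (a point): Centre of the top of the round green push button, 32 mm across, on the unit's top face 40 mm to -x and 100 mm to -y of the case's centre; z up. It is pressed straight down.
- lamp_button (a joint): Travel of the button in m: 0 released, 0.006 fully in (about 5 N); it springs back.
- oil_bottle_mid (a point): Bystander: loose small brown bottle with a black cap, 32 mm wide, 70 mm high, standing on the bench on the unit's +y side; the point is half-way up.
- slide_box_mid (a point): Bystander: loose blue slide box, 100 by 85 by 32 mm, lying on the bench on the unit's -y side; the point is at its centre.
- objective_mid (a point): Bystander: loose steel microscope objective, 25 mm wide, 42 mm high, standing on the unit's top face near its far (+x), -y corner; the point is half-way up.
Things that resemble listed ones, but are neither listed nor needed, are in the scene too. Leave any yellow look-alike of the part that bears oil_bottle_mid alone.

How it is judged:
By the outcome, as a careful person would: the job done as asked, in the order asked, and still so for the second after the job is handed in, with the robot touching nothing.
It also fails if it takes over 61 s, if anything falls off the work surface, if the arm or the gripper's body presses on something with over 40 N, if the wrist force passes 120 N, or if a joint passes its speed limit or range.

ROBOT

A 6-joint arm with a two-finger parallel gripper is mounted at the origin on the work surface. World frame = base frame: x ahead of the robot, y to its left, z up, the work surface at z = 0. Lengths are in mm, angles in rad, forces in N, time in s.
With the tool pointing down it reaches from about 300 to 775 mm from the base axis. Payload 14.6 kg.
Tool frame: the origin (TCP) lies at the very end of the fingers, on their centre line; the grasp point (between the pads) lies 19 mm behind it; z points along the fingers, y is the line along which they close (so a half turn about z gives the same grasp; the last joint's range is limited). The gripper opens to 94 mm and grips with 3 to 60 N. Pads are 16 mm wide; open, the fingers measure 119 mm over their backs; the gripper's body (75 mm by 177 mm) begins 78 mm behind the grasp point.
Start: joints at [-1.392, 0.3, 1.521, -0, 1.321, -0.067], TCP at [133.826, -533.46, 205.446] pointing down, gripper open.
Joint ranges: [-3.03, 3.03], [-0.79, 2.21], [0.23, 2.52], [-1.04, 4.18], [0, 3.07], [-2.55, 2.55]. Speed limits (rad/s): [2.22, 2.22, 2.57, 3.14, 3.14, 3.14].

INTERFACE

Orientations are given as [roll, pitch, yaw] about the fixed x, y, z axes, in that order (R = Rz(yaw) Ry(pitch) Rx(roll)).
In Python, from cell import manip, camera, get_calibration gives the robot as it stands. The module is installed in compiled form; this text tells all that it offers.
- The arm moves only by the tool jog_arm, never from a script. Its argument "plan" is one flat list of numbers, 6 for each row, row after row: the shift along the world's x, y, z in m, then the turn, a rotation vector about the world's x, y, z in degrees. A call has 1 to 20 rows; each row is the pose to reach, as a shift and turn from the pose commanded when the call began; what a row does not reach only later rows make up. A row lasts 1/10 s, in which the tool goes at most 50 mm and 8.59 degrees, less where a joint would pass 70% of its speed; a pose out of reach is approached as far as the arm can. A call with a gripper value outside its range is refused whole. "claw" is the finger opening in m, from 0 to 0.094, set as the call begins (left out, the last holds). The fingers move at their own pace and stop on an object; "force" is the grip in N (left out, the last holds). Time passes only in rows, so rows that repeat a pose let the fingers close. It gives the time, the measured TCP pose, the force, the opening and the grip force at its end, in the units of the state.
- manip.read_state(): the state, without advancing time (a new reading comes with each control period).
- camera(name): name is "scene" or "top"; returns (picture, depth): 420x560x3 uint8, red, green, blue; 420x560 float32, mm along the optical axis (not along the pixel's ray), 0 where there is no reading.
- get_calibration(name): a dict with "fx", "fy", "cx", "cy" (pixels), "k1" (the pictures are not rectified: a ray, as slopes to the right and down, at radius r is drawn at 1 + k1 r^2 times it, then the intrinsics apply), "origin" and "attitude" of the camera in the world. Camera axes: x right, y down, z forward; pixel columns grow to the right and rows downward; lengths in mm; the calibration is good to about 2 mm. A picture is of the moment at which its call begins. get_calibration takes no time and is no camera call.
- manip.sign_off(): hands the job in; it is judged then, once.
The state is a dict: "clock": time; "joints": joint angles; "qd": joint speeds; "effort": joint torques, N m; "eef_pos": TCP position; "eef_rot": TCP orientation; "wrist_force": force on the tool from outside, world axes, zero at the start; "moment": the same for the moment, N m; "finger_gap": finger opening in mm; "finger_force": force on a finger pad.
Only numpy, scipy, OpenCV 4.12 (cv2) and the standard library are available. Lean on these libraries where they do the work, as an engineer would, in place of code of your own. Each camera call takes 0.05 s, during which the arm holds its last target. There are 200 camera calls.

## Working session

There is one attempt and no reset: what is moved stays moved. The work goes in short steps, Python scripts to look and compute and a tool call to move; the robot and the scene stay as the last step left them, time stands still between calls to the robot, and variables do not carry over. Pictures are saved under pics/ and viewed, at most 10 in all, crops included, and the job is handed in when it is done.

Besides the shell and the picture viewer there is one more tool, called after "Call:" as a command line: name --argument value ..., lists and objects as JSON in quotes. jog_arm: Moves the arm, as the interface text tells. Its arguments: {"type":"object","properties":{"plan":{"type":"array"},"claw":{"type":"number"},"force":{"type":"number"}},"required":["plan"]}

```bash
mkdir -p pics
python3 - <<'E'
from cell import manip,camera,get_calibration
import cv2,numpy as np
for n in("scene","top"):
    p,d=camera(n);cv2.imwrite(f"pics/{n}0.png",p[:,:,::-1]);np.savez(f"{n}0.npz",p=p,d=d);print(n,get_calibration(n))
print(manip.read_state())
E
```

```text
scene {'fx': 427.2004775727707, 'fy': 427.2004775727707, 'cx': 283.61995363382425, 'cy': 208.8713281247404, 'k1': -0.04848166721356822, 'origin': array([1187.78958993, -248.00065659,  639.11401408]), 'attitude': array([-2.25414556,  0.00818583,  1.11296928])}
top {'fx': 410.4646616738819, 'fy': 410.4646616738819, 'cx': 277.2090076611041, 'cy': 209.22065055130426, 'k1': 0.016805310967439337, 'origin': array([ 439.06754088,    4.93431276, 1011.3279275 ]), 'attitude': array([-2.97240233,  0.01015613, -1.54476991])}
{'clock': 0.1, 'joints': array([-1.39157082e+00,  3.00401672e-01,  1.52154531e+00, -3.58401395e-06,
        1.32068775e+00, -6.66123487e-02]), 'qd': array([-0.00248629, -0.00232479, -0.00158322, -0.0005642 ,  0.00033232,
       -0.00109077]), 'effort': array([-1.70593858e-04, -5.32648051e+01, -3.53286481e+01,  7.08786724e-02,
        2.34802708e-02, -4.84084819e-05]), 'eef_pos': array([ 133.79909609, -533.22577853,  204.93954303]), 'eef_rot': array([-3.14055265e+00, -6.59001325e-05,  2.45838713e-01]), 'wrist_force': array([ 0.28531305, -0.23073031,  0.29762678]), 'moment': array([ 0.01496347, -0.0773182 ,  0.02612835]), 'finger_force': 0.0, 'finger_gap': 94.08419283042132}
```

View pics/top0.png

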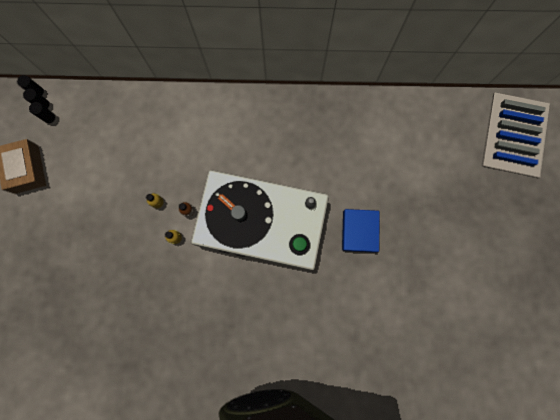

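View pics/scene0.png

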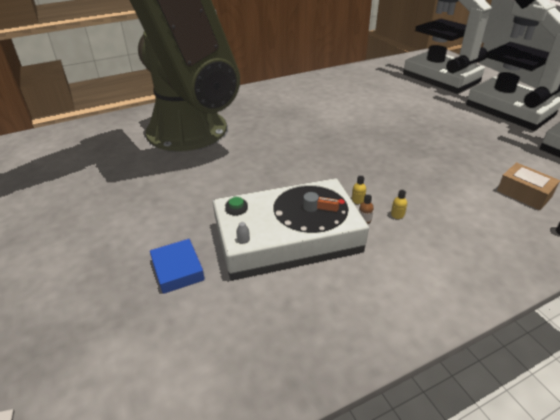

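The top view shows the red dot at about (210,208), the dial centre at (239,213), the lever pointing at (218,195) and the button at (300,243). The objective is at (311,203), the blue box at (361,231) and the brown bottle at (186,209). In the scene view the lever points up and to the right, close to the red dot at (340,201).

```bash
cat > h.py <<'E'
import numpy as np,cv2
from scipy.spatial.transform import Rotation as R
from cell import get_calibration
def ray(n,u,v):
    c=get_calibration(n);K=np.array([[c['fx'],0,c['cx']],[0,c['fy'],c['cy']],[0,0,1]])
    q=cv2.undistortPoints(np.array([[[u,v]]],float),K,np.array([c['k1'],0,0,0.]))[0,0]
    return c['origin'],R.from_euler('xyz',c['attitude']).apply([q[0],q[1],1])
def plane(n,u,v,z):
    o,d=ray(n,u,v);return o+d*(z-o[2])/d[2]
def two(a,b):
    (o1,d1),(o2,d2)=ray("top",*a),ray("scene",*b)
    s=np.linalg.lstsq(np.c_[d1,-d2],o2-o1,rcond=None)[0]
    p,q=o1+s[0]*d1,o2+s[1]*d2;return (p+q)/2,np.linalg.norm(p-q)
def depthpt(n,u,v,d):
    o,r=ray(n,u,v);return o+r*d[int(round(v)),int(round(u))]
def blobs(m,lo=3,hi=1e9):
    k,l,s,c=cv2.connectedComponentsWithStats(m.astype(np.uint8))
    return [(c[i],s[i,4],l==i) for i in range(1,k) if lo<=s[i,4]<=hi]
def masks(p):
    h=cv2.cvtColor(p,cv2.COLOR_RGB2HSV);H,S,V=[h[...,i].astype(int) for i in range(3)]
    return dict(green=(H>40)&(H<85)&(S>100)&(V>50),red=((H<4)|(H>176))&(S>180)&(V>120),orange=(H>=4)&(H<16)&(S>130)&(V>110),
      white=(S<60)&(V>150),blue=(H>105)&(H<130)&(S>150)&(V>60))
E
python3 - <<'E'
from h import *
for n,b in(("top",(190,160,400,290)),("scene",(140,170,420,300))):
    z=np.load(n+"0.npz");p,d=z['p'],z['d'];M=masks(p);x0,y0,x1,y1=b
    for k,m in M.items():
        mm=np.zeros_like(m);mm[y0:y1,x0:x1]=m[y0:y1,x0:x1]
        for c,a,l in blobs(mm):
            print(n,k,a,c.round(1),plane(n,*c,75).round(1),"dep",depthpt(n,*c,d).round(1))
E
```

```text
top green 152 [299.3 243.4] [520.9 -33.8  75. ] dep [519.  -32.9  96.2]
top red 27 [209.9 207.5] [598.9 174.8  75. ] dep [598.6 174.4  77. ]
top orange 72 [226.  201.6] [613.7 138.   75. ] dep [608.  133.7 105.3]
top white 5007 [271.3 221. ] [571.   31.6  75. ] dep [570.9  31.6  75.3]
top white 7 [230.  185.7] [651.8 130.5  75. ] dep [651.4 130.2  76.8]
top white 10 [245.2 185. ] [654.4  95.   75. ] dep [654.4  95.   75. ]
top white 12 [259.  191.8] [638.8  62.1  75. ] dep [637.7  61.8  80.2]
top white 5 [217.2 194.4] [630.4 159.4  75. ] dep [630.2 159.2  76. ]
top white 3 [221.7 197.3] [623.6 148.6  75. ] dep [617.6 143.9 105.8]
top white 9 [227.2 202.4] [611.9 135.1  75. ] dep [606.8 131.3 102.3]
top white 17 [267.  204.6] [608.9  42.6  75. ] dep [608.4  42.4  77.6]
top white 22 [267.9 219.9] [573.2  39.4  75. ] dep [572.9  39.3  77. ]
top blue 1447 [360.8 230.2] [ 554.6 -173.9   75. ] dep [ 560.  -182.3   31.1]
scene green 91 [235.7 201.6] [496.1 -26.5  75. ] dep [525.4 -35.9  98.9]
scene red 10 [341.2 201. ] [595.9 175.8  75. ] dep [599.1 173.5  78.1]
scene orange 70 [328.9 201.9
[... 252 characters left out ...]
 383.9   0.5]
scene white 14 [141.1 197.3] [ 387.8 -206.1   75. ] dep [ 284.4 -200.7    2.1]
scene white 20 [278.5 212.5] [570.1  39.4  75. ] dep [572.7  38.2  77.3]
scene white 3 [343.3 211.7] [628.3 160.5  75. ] dep [632.8 157.3  79.5]
scene white 19 [287.4 222.4] [606.4  41.8  75. ] dep [609.   40.6  77.5]
scene white 6 [336.  221.5] [648.1 130.6  75. ] dep [650.8 128.6  77.9]
scene white 13 [303.3 228. ] [635.7  62.4  75. ] dep [637.8  61.2  77.1]
scene white 10 [321.5 227.8] [651.4  94.9  75. ] dep [654.   93.2  77.7]
scene white 340 [145.5 282.2] [ 637.3 -250.2   75. ] dep [ 5.637e+02 -2.505e+02 -4.000e-01]
scene blue 1656 [175.6 263.5] [ 616.9 -190.9   75. ] dep [ 575.5 -186.7   34.1]
```

Call:
jog_arm --plan '[0.457,0.69,-0.045,0,0,125,0.457,0.69,-0.045,0,0,125,0.457,0.69,-0.045,0,0,125,0.457,0.69,-0.045,0,0,125,0.457,0.69,-0.045,0,0,125,0.457,0.69,-0.045,0,0,125,0.457,0.69,-0.045,0,0,125,0.457,0.69,-0.045,0,0,125,0.457,0.69,-0.045,0,0,125,0.457,0.69,-0.045,0,0,125,0.457,0.69,-0.045,0,0,125,0.457,0.69,-0.045,0,0,125,0.457,0.69,-0.045,0,0,125,0.457,0.69,-0.045,0,0,125,0.457,0.69,-0.045,0,0,125,0.457,0.69,-0.045,0,0,125,0.457,0.69,-0.045,0,0,125,0.457,0.69,-0.045,0,0,125,0.457,0.69,-0.045,0,0,125,0.457,0.69,-0.045,0,0,125]' --claw 0

```text
clock: 2.1
eef_pos: [590.5, 155.7, 160.4]
eef_rot: [-3.141, -0.0, 2.427]
wrist_force: [0.4, -1.1, -0.1]
finger_gap: 0.2
finger_force: 0.0
```

Call:
jog_arm --plan '[0,0,-0.025,0,0,0,0,0,-0.05,0,0,0,0,0,-0.065,0,0,0,0,0,-0.073,0,0,0,0,0,-0.073,0,0,0,0,0,-0.073,0,0,0]'

```text
clock: 2.7
eef_pos: [591.3, 156.5, 88.5]
eef_rot: [3.141, 0.001, 2.427]
wrist_force: [0.2, -0.6, 1.1]
finger_gap: 0.2
finger_force: 0.0
```

```bash
cat > look.py <<'E'
import sys
from cell import camera
from h import *
p,d=camera("scene");cv2.imwrite(sys.argv[1],cv2.resize(p[150:290,200:420,::-1],None,fx=3.5,fy=3.5,interpolation=cv2.INTER_CUBIC))
m=masks(p)['orange'];mm=np.zeros_like(m);mm[180:245,260:358]=m[180:245,260:358]
for c,a,l in blobs(mm,8):
    q=plane("scene",*c,98);v=q[:2]-[584.5,107];print("orange",a,c.round(1),q.round(1),"theta",(np.degrees(np.arctan2(*v))-10.9).round(1))
E
python3 look.py pics/a.png
python3 - <<'E'
import numpy as np
A=np.array([585,107]);f=np.radians
def pos(th,back):
    ph=f(th+10.9);u=np.array([np.sin(ph),np.cos(ph)]);t=np.array([np.cos(ph),-np.sin(ph)]);return A+42*u-back*t
s=pos(30,28)
for th in range(30,121,5):print(th,((pos(th,14.5)-[590.8,156.5])/1000).round(4),30-th)
E
```

```text
orange 40 [334.2 202.7] [618.4 142.8  98. ] theta 32.5
30 [ 0.0107 -0.0083] 0
35 [ 0.0143 -0.0099] -5
40 [ 0.0176 -0.0118] -10
45 [ 0.0208 -0.0139] -15
50 [ 0.0238 -0.0164] -20
55 [ 0.0266 -0.0191] -25
60 [ 0.0291 -0.0221] -30
65 [ 0.0314 -0.0252] -35
70 [ 0.0334 -0.0285] -40
75 [ 0.0351 -0.032 ] -45
80 [ 0.0364 -0.0357] -50
85 [ 0.0375 -0.0394] -55
90 [ 0.0382 -0.0432] -60
95 [ 0.0386 -0.0471] -65
100 [ 0.0386 -0.0509] -70
105 [ 0.0383 -0.0548] -75
110 [ 0.0377 -0.0586] -80
115 [ 0.0367 -0.0624] -85
120 [ 0.0354 -0.066 ] -90
```

View pics/a.png

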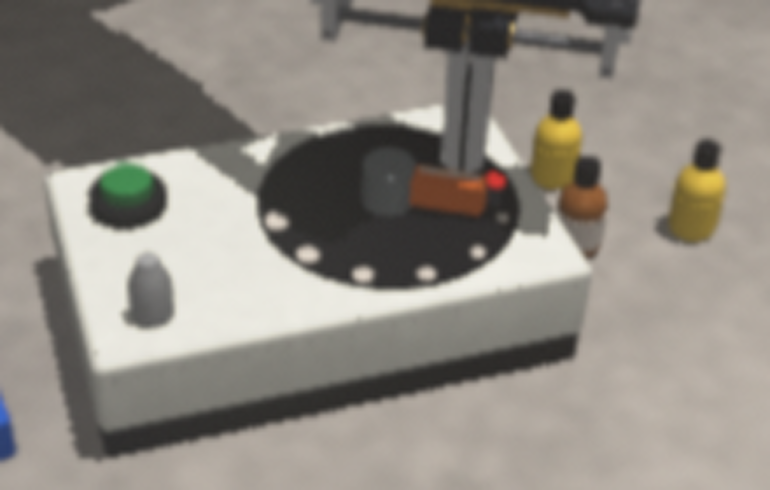

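The fingertip is down behind the lever on its anticlockwise side, at about (465,165) in the crop, and touches nothing. Next I push the first click.

Call:
jog_arm --plan '[0.005,-0.004,0,0,0,0,0.0105,-0.008,0,0,0,0,0.0125,-0.009,0,0,0,-2.5,0.0143,-0.01,0,0,0,-5,0.016,-0.0108,0,0,0,-7.5,0.0176,-0.0118,0,0,0,-10,0.0192,-0.0128,0,0,0,-12.5,0.0208,-0.0139,0,0,0,-15,0.0223,-0.0151,0,0,0,-17.5,0.0238,-0.0164,0,0,0,-20,0.0252,-0.0177,0,0,0,-22.5,0.0266,-0.0191,0,0,0,-25,0.0266,-0.0191,0,0,0,-25,0.0266,-0.0191,0,0,0,-25]'

```text
clock: 4.15
eef_pos: [617.7, 137.2, 87.5]
eef_rot: [3.141, 0.0, 1.992]
wrist_force: [-0.0, 0.3, -0.2]
finger_gap: 1.1
finger_force: 0.0
```

```bash
python3 look.py pics/b.png
```

```text
orange 39 [330.4 211.2] [638.3 121.6  98. ] theta 63.9
```

View pics/b.png

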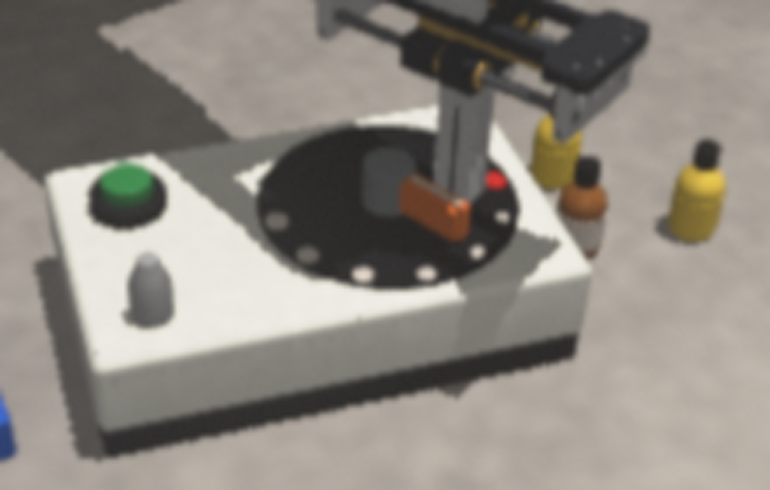

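The lever has clicked into step 2 and points at the dot at (478,252). Next click:

Call:
jog_arm --plan '[0.0013,-0.0015,0,0,0,-2.5,0.0025,-0.003,0,0,0,-5,0.0037,-0.0045,0,0,0,-7.5,0.0048,-0.0061,0,0,0,-10,0.0058,-0.0078,0,0,0,-12.5,0.0068,-0.0094,0,0,0,-15,0.0077,-0.0111,0,0,0,-17.5,0.0085,-0.0129,0,0,0,-20,0.0092,-0.0147,0,0,0,-22.5,0.0098,-0.0166,0,0,0,-25,0.0104,-0.0184,0,0,0,-27.5,0.0109,-0.0203,0,0,0,-30,0.0109,-0.0203,0,0,0,-30,0.0109,-0.0203,0,0,0,-30]'

```text
clock: 5.6
eef_pos: [628.4, 117.1, 87.5]
eef_rot: [3.142, 0.0, 1.469]
wrist_force: [-0.1, 0.4, 0.3]
finger_gap: 0.4
finger_force: 0.0
```

```bash
python3 look.py pics/c.png
```

```text
orange 26 [320.5 217. ] [645.   95.1  98. ] theta 90.2
```

Call:
jog_arm --plan '[0.0004,-0.0019,0,0,0,-2.5,0.0007,-0.0038,0,0,0,-5,0.0009,-0.0057,0,0,0,-7.5,0.0011,-0.0077,0,0,0,-10,0.0011,-0.0096,0,0,0,-12.5,0.0011,-0.0115,0,0,0,-15,0.001,-0.0135,0,0,0,-17.5,0.0008,-0.0154,0,0,0,-20,0.0005,-0.0173,0,0,0,-22.5,0.0002,-0.0192,0,0,0,-25,-0.0003,-0.0211,0,0,0,-27.5,-0.0003,-0.0211,0,0,0,-27.5,-0.0003,-0.0211,0,0,0,-27.5]'

```text
clock: 6.95
eef_pos: [628.0, 96.1, 87.5]
eef_rot: [3.142, -0.0, 0.99]
wrist_force: [-0.3, 0.2, 0.4]
finger_gap: 0.5
finger_force: 0.0
```

```bash
python3 look.py pics/d.png
```

```text
(no output)
```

View pics/d.png

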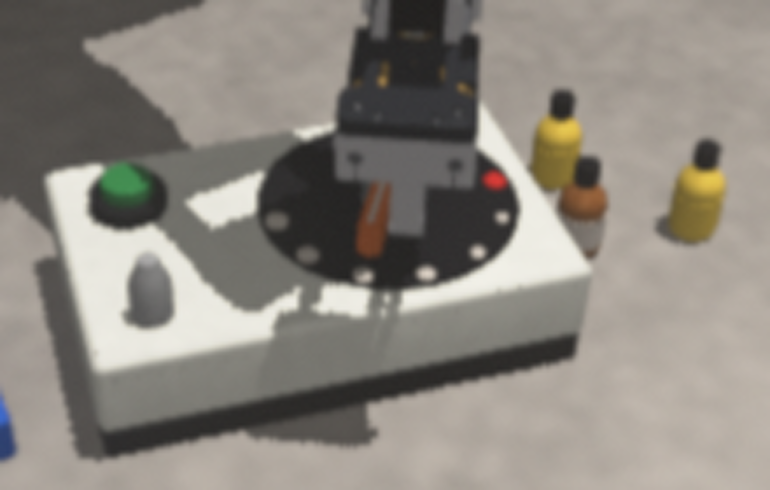

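The lever now points at the fourth white dot at (362,275), which is step 4. I back off, lift, and check it while triangulating the button.

Call:
jog_arm --plan '[0.003,0.004,0,0,0,0,0.0055,0.0085,0,0,0,0,0.0055,0.0085,0.015,0,0,0,0.0055,0.0085,0.05,0,0,0,0.0055,0.0085,0.08,0,0,0,-0.05,-0.02,0.08,0,0,0,-0.08,-0.07,0.08,0,0,0,-0.1,-0.12,0.08,0,0,0,-0.1,-0.12,0.08,0,0,0,-0.1,-0.12,0.08,0,0,0]'

```text
clock: 8.0
eef_pos: [527.5, -26.0, 169.0]
eef_rot: [3.14, -0.001, 0.985]
wrist_force: [1.4, 0.3, 0.4]
finger_gap: 0.5
finger_force: 0.0
```

```bash
python3 look.py pics/e.png
python3 - <<'E'
from h import *
p,e=two((299.3,243.4),(235.7,201.6));print("button",p.round(1),e.round(1))
c,s=np.cos(-.189),np.sin(-.189);A=np.array([585,107]);Rm=np.array([[c,-s],[s,c]])
print("expected",A+Rm@[-40,-150],"objective",plane("top",310.6,202,110))
E
```

```text
orange 82 [307.2 209.9] [613.9  82.4  98. ] theta 119.0
button [519.1 -33.5  93.8] 1.0
expected [517.53077641 -32.81381859] objective [610.91078345 -56.00502483 110.        ]
```

View pics/e.png

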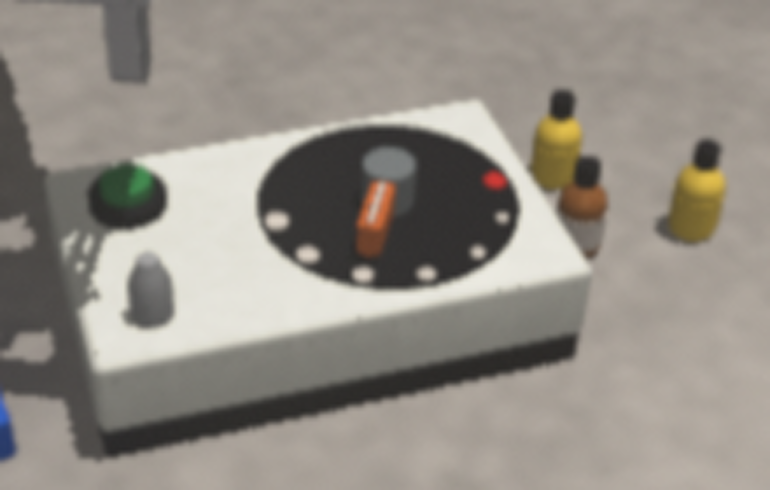

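The lever sits in step 4, with its line aimed at the dot at (363,275) and a measured angle of 119°. The button is at about (518.5,-33,95), and the two views agree. I move above it first.

Call:
jog_arm --plan '[-0.009,-0.009,0,0,0,0,-0.009,-0.009,-0.03,0,0,0,-0.009,-0.009,-0.058,0,0,0,-0.009,-0.009,-0.058,0,0,0,-0.009,-0.009,-0.058,0,0,0,-0.009,-0.009,-0.058,0,0,0]'

```text
clock: 8.65
eef_pos: [519.8, -32.8, 111.0]
eef_rot: [3.14, -0.001, 0.988]
wrist_force: [-0.7, 0.1, 0.9]
finger_gap: 0.6
finger_force: 0.0
```

Call:
jog_arm --plan '[-0.001,0,-0.006,0,0,0,-0.001,0,-0.01,0,0,0,-0.001,0,-0.013,0,0,0,-0.001,0,-0.016,0,0,0,-0.001,0,-0.018,0,0,0,-0.001,0,-0.018,0,0,0,-0.001,0,-0.018,0,0,0]'

```text
clock: 9.35
eef_pos: [518.0, -33.0, 91.6]
eef_rot: [-3.142, -0.0, 0.988]
wrist_force: [-2.8, 0.5, 3.6]
finger_gap: 0.3
finger_force: 2.3
```

Call:
jog_arm --plan '[0,0,-0.001,0,0,0,0,0,-0.002,0,0,0,0,0,-0.002,0,0,0,0,0,-0.002,0,0,0]'

```text
clock: 9.75
eef_pos: [518.2, -32.9, 90.9]
eef_rot: [3.141, -0.0, 0.988]
wrist_force: [-9.8, 2.0, 22.6]
finger_gap: 0.3
finger_force: 10.8
```

The force jumped to 22 N at z 90.9, so the button has reached its end stop about 6 mm down. I release slowly, lift, and move away.

Call:
jog_arm --plan '[0,0,0.003,0,0,0,0,0,0.006,0,0,0,0,0,0.015,0,0,0,0,0,0.04,0,0,0,0,0,0.08,0,0,0,0,0,0.12,0,0,0,-0.04,-0.03,0.14,0,0,0,-0.08,-0.07,0.14,0,0,0,-0.1,-0.12,0.14,0,0,0,-0.1,-0.16,0.14,0,0,0,-0.1,-0.2,0.14,0,0,0,-0.1,-0.2,0.14,0,0,0,-0.1,-0.2,0.14,0,0,0,-0.1,-0.2,0.14,0,0,0]'

```text
clock: 11.15
eef_pos: [418.1, -232.1, 229.5]
eef_rot: [-3.141, -0.0, 0.988]
wrist_force: [0.4, 0.1, -0.2]
finger_gap: 0.5
finger_force: 0.0
```

```bash
python3 look.py pics/f.png
python3 - <<'E'
from h import *
from cell import camera,manip
b=dict(top=(292,236,307,250),scene=(225,190,247,210))
for n in b:
    p,d=camera(n);z=np.load(n+"0.npz");m0=masks(z['p']);m=masks(p)
    for k in("green","blue"):
        for M,D in((m0,z['d']),(m,d)):
            for c,a,l in blobs(M[k],60):
                if 140<c[0]<400 and 180<c[1]<300: print(n,k,a,c.round(1),np.median(D[l]).round(1))
    if n=="scene": cv2.imwrite("pics/g.png",p[:,:,::-1])
    g=m0['green']&m['green'];print(n,"depth change on button",np.median((d-z['d'])[g]))
E
```

```text
orange 80 [307.3 209.8] [613.5  82.8  98. ] theta 119.0
top green 152 [299.3 243.4] 913.9
top green 159 [299.1 243.5] 914.0
top blue 1447 [360.8 230.2] 982.7
top blue 1452 [360.8 230.3] 982.7
top depth change on button -0.272583
scene green 91 [235.7 201.6] 876.9
scene green 91 [235.7 201.6] 876.9
scene blue 1656 [175.6 263.5] 831.8
scene blue 1662 [175.6 263.6] 832.0
scene depth change on button -0.4852295
```

View pics/g.png

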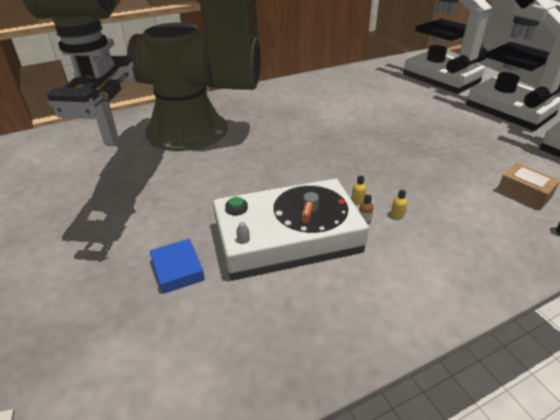

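The final view shows the lever in step 4 at (307,210) and the button sprung back at (236,202). The bystanders are unmoved and the arm is clear.

```bash
python3 -c "
from cell import manip
print(manip.sign_off())"
```

```text
the job is handed in; nothing more can be done
None
```

The selector lever is in step 4 (measured 119°, nominal 120°), the lamp button was pressed to its stop and sprang back, and the job was handed in with the bystanders unmoved and the arm clear.

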